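# Scan a batch of finds

### The arm

A 6-joint arm with a two-finger parallel gripper is mounted at the origin on a cart in front of the work surface, level with it; the furniture and walls round the work are solid. World frame = base frame: x ahead of the robot, y to its left, z up, the work surface at z = 0. Lengths are in m, angles in rad, forces in N, time in s.
With the tool pointing down it reaches from about 0.275 to 0.825 m from the base axis. Payload 4.9 kg.
Tool frame: the origin (TCP) lies midway between the tips of the shut fingers; the grasp point (between the pads) lies 19 mm behind it (grip_point_offset is the distance from the TCP to the grasp point, in m); z points along the fingers, x is the direction in which the jaws open and shut, and the axes are right-handed (so a half turn about z gives the same grasp; the last joint's range is limited). The gripper opens to 85 mm and grips with 20 to 120 N. Pads are 22 mm wide; open, the fingers measure 114 mm over their backs; the gripper's body (76 mm by 85 mm) begins 54 mm behind the grasp point. The pads swing forward as they close: fully open they stand 13 mm farther back than shut.
Start: joints at [-1.418, 0.326, -0.193, 1.052, 0, 1.437], TCP at [0.156, -0.528, 0.231] pointing down, gripper open.
Joint ranges: [-2.65, 2.65], [-0.97, 1.79], [-1.3, 1.35], [-1.93, 2.1], [-1.47, 1.37], [-3.14, 3.14]. Speed limits (rad/s): [2.57, 2.57, 3.14, 3.14, 3.14, 3.14].

### API

Orientations are given as a rotation vector (axis times angle).
In Python, from cell import * gives the robot as it stands. Calls block until the motion is done:
- movep(position, orientation): joint-space move of the TCP to a pose.
- move_l(position, velocity=0.15, rot=None, until_force=None): straight line of the TCP; rot=None keeps the orientation; velocity is the mean speed in m/s. With until_force (N) it stops when the force on the tool has changed by that much, and returns True; else False.
- set_joints(angles): joint-space move.
- let_go() and grab(newtons=None): open the fingers fully, or close them until they stop; newtons is the grip in N (None keeps the last).
- sleep(seconds).
- ik(position, orientation): joint angles nearest the present ones, or None.
- get_state(): the state.
- grab_frame(name): name is "side" or "top" or "wrist"; returns a dict with "img" (400x640x3 uint8, red, green, blue), "fx", "fy", "cx", "cy" (pixels), "cam_to_world" (4x4, takes a point from camera to world coordinates); the wrist camera has in their place "T_tool_cam" (4x4, takes a point from camera to tool coordinates, whose origin is the TCP and whose axes are the tool frame's). Camera axes: x right, y down, z forward; pixel columns grow to the right and rows downward; lengths in m; the calibration is good to about 2 mm. A picture is of the moment at which its call begins: read the wrist's pose just before it. There is no depth.
A pose or a line that the arm cannot do raises MotionError and nothing moves.
- sign_off(): hands the job in, once; it reports no verdict.
Trained networks look in the newest picture that a camera, given by its name, has taken for a name from the list of things; names that differ only in an ending like _2 or _b are one class to them, and where a whole thing is asked for, a point or a joint stands for the part that bears it (a point fixed in the world has none). Each returns a list of dicts, best first, with "score" (0 to 1); they miss things now and then, are a little off and sometimes report something else, mostly with a low value. They report only what shows in the picture. A call takes as long as a camera call. They do not tell look-alikes from the thing itself.
- spot_in(camera, name): "centre" ([column, row] in pixels, amid what is visible of it).
- silhouettes(camera, name): "mask" (400x640 bool, what is visible of it) and "centre" ([column, row] in pixels, amid what is visible of it).
- tip_of(camera, name): "centre" ([column, row] in pixels: a listed point, or the origin of a listed thing).
The state is a dict: "clock": time; "q": joint angles; "joint_velocities": joint speeds; "tau": joint torques, N m; "position": TCP position; "eef_rot": TCP orientation; "contact_force": force on the tool from outside, world axes, zero at the start; "wrist_torque": the same for the moment, N m; "finger_gap": opening from 0.0 (shut) to 1.0 (fully open).
Only numpy, scipy, OpenCV 4.12 (cv2) and the standard library are available. Lean on these libraries where they do the work, as an engineer would, in place of code of your own. Each camera call takes 0.05 s, during which the arm holds its last target.

### The job

Scan the finds lying on the desk: first lay every sherd and flint flake on the dark scan bed, then pull the knob on the console out until it clicks, press the square key, the round key and the long bar key fully down, one at a time in that order, and push the knob fully home again. Keep the finds on the bed until the knob is home, then put them all in the grey finds tray; leave the other things where they lie.

Things in the scene. Friction and masses are not known exactly. Their poses are not given: they have to be found in the camera images.
- sherd_large_center (a point): Find: large orange-brown pottery sherd, 47 x 61 x 16 mm (x, y, z), lying on the desk, loose; point at its centre, half-way up (8 mm over what it lies on); its x axis is its narrow way (47 mm), its y axis its long way. Can be gripped across x or y. May be absent on a given start.
- sherd_medium_center (a point): Find: medium grey-brown pottery sherd, 39 x 54 x 14 mm (x, y, z), lying on the desk, loose; point at its centre, half-way up (7 mm over what it lies on); its x axis is its narrow way (39 mm), its y axis its long way. Can be gripped across x or y. May be absent on a given start.
- sherd_small_center (a point): Find: small orange-brown pottery sherd, 26 x 41 x 12 mm (x, y, z), lying on the desk, loose; point at its centre, half-way up (6 mm over what it lies on); its x axis is its narrow way (26 mm), its y axis its long way. Can be gripped across x or y. May be absent on a given start.
- flint_center (a point): Find: dark flint flake, 27 x 44 x 14 mm (x, y, z), lying on the desk, loose; point at its centre, half-way up (7 mm over what it lies on); its x axis is its narrow way (27 mm), its y axis its long way. Can be gripped across x or y. May be absent on a given start.
- sherd_large: The same large orange-brown pottery sherd; origin at the centre of its underside, same axes.
- sherd_medium: The same medium grey-brown pottery sherd; origin at the centre of its underside, same axes.
- sherd_small: The same small orange-brown pottery sherd; origin at the centre of its underside, same axes.
- flint: The same dark flint flake; origin at the centre of its underside, same axes.
- scan_bed: Scan bed: fixed flat plate, 130 x 250 x 6 mm (x, y, z), aluminium rim, dark mat, small white dots along both long edges; origin at the centre of its underside, its top is 6 mm above that; the long way is its y axis.
- tray: Finds tray: fixed grey open tray, 140 x 200 mm outside, walls 2 mm thick and 28 mm high, floor 2 mm thick (top of floor 2 mm over the origin); origin at the centre of its underside, the long way is its y axis.
- console: Scanner console: fixed grey box, 120 x 210 x 70 mm, black front panel facing its own -x (towards the robot); origin at the centre of its underside. The pull knob sits on the front, three keys on top.
- knob_grip (a point): Pull knob: black ribbed cylinder, 28 mm diameter, 28 mm long, its axis level along the console's x, 46 mm above the desk; this point is its middle, on the axis, 30 mm in front of the console's front when pushed in (16 mm gap behind the knob); it moves with the knob. Axes are the console's: pull towards -x. From above it can be pinched across the console's y.
- knob (a joint): Travel of the pull knob in m: 0 pushed fully home (off), 0.016 pulled out to its click (on), both hard ends. It takes about 8 N to start it from either end, less towards the middle (0.008), past which it snaps over by itself to the other end and stays there.
- square_key_top (a point): Square key, 24 x 24 mm, white, on its own dark steel base on the console top; the three keys stand in a row along the console's y, 64 mm apart, in any order; this point is the middle of the key's top, about 89 mm above the desk, and moves with the key. Press straight down.
- square_key (a joint): How far this key is pressed, m: 0 up, 0.006 fully down; sprung, about 4 N fully down, comes up again when let go.
- round_key_top (a point): Round key, 26 mm diameter, white, on its own dark steel base on the console top; the three keys stand in a row along the console's y, 64 mm apart, in any order; this point is the middle of the key's top, about 89 mm above the desk, and moves with the key. Press straight down.
- round_key (a joint): How far this key is pressed, m: 0 up, 0.006 fully down; sprung, about 4 N fully down, comes up again when let go.
- bar_key_top (a point): Long bar key, 14 x 44 mm (long along the console's y), white, on its own dark steel base on the console top; the three keys stand in a row along the console's y, 64 mm apart, in any order; this point is the middle of the key's top, about 89 mm above the desk, and moves with the key. Press straight down.
- bar_key (a joint): How far this key is pressed, m: 0 up, 0.006 fully down; sprung, about 4 N fully down, comes up again when let go.
- mouse: Bystander: black computer mouse, 117 x 58 x 37 mm, loose, not part of the job; origin at the centre of its underside.
- pen: Bystander: black pen, 10 x 142 x 10 mm, loose, not part of the job; origin at the centre of its underside.
- glue_stick: Bystander: lying yellow and red glue stick, 24 x 95 x 24 mm, loose, not part of the job; origin at the centre of its underside.
- lens_cap: Bystander: round black lens cap, 54 x 54 x 10 mm, loose, not part of the job; origin at the centre of its underside.
- putty: Bystander: green block of putty, 36 x 59 x 23 mm, loose, not part of the job; origin at the centre of its underside.
Mind the look-alikes: they are no part of the job. What is meant by the sherd_small is not green, and is the smaller of those in its own colour.

How it is judged:
By the outcome, as a careful person would: the job done as asked, in the order asked, and still so for the second after the job is handed in, with the robot touching nothing.
Of sherd_large, sherd_medium, sherd_small, flint only 2 to 3 are there at a start; the rules pass over those that are not, and their reading is None.
At some moment in a run one of sherd_large, sherd_medium, sherd_small, flint may be knocked a few centimetres aside while the robot is not near it.
Once in a run the grip may slacken for a moment while it holds something.
It also fails if it takes over 210 s, if anything falls off the work surface, if the arm or the gripper's body presses on something with over 40 N, if the wrist force passes 120 N, or if a joint passes its speed limit or range.

## Working session

There is one attempt and no reset: what is moved stays moved. The work goes in short steps, each a Python script; the robot and the scene stay as the last script left them, time stands still between calls to the robot, and variables do not carry over. Pictures are saved under pics/ and viewed, and the job is handed in when it is done.

```bash
ls; mkdir -p pics
python3 - <<'E'
from cell import *
import cv2
s=get_state();print(s['clock'],s['position'],s['eef_rot'],s['finger_gap'])
for c in ['top','side']:
    f=grab_frame(c);cv2.imwrite(f'pics/{c}0.png',f['img'][:,:,::-1]);print(c,f['fx'],f['cx'],f['cy'],f['cam_to_world'])
f=grab_frame('wrist');cv2.imwrite('pics/wrist0.png',f['img'][:,:,::-1]);print(f['T_tool_cam'],f['fx'])
E
```

```text
pics
0.0 [ 0.15549235 -0.52693764  0.2304854 ] [-2.51511463e+00  1.88046398e+00  2.01709367e-03] 1.0000042649031446
top 417.8968845038807 325.3625487874433 203.30393932972436 [[-2.21542143e-03 -9.94575384e-01  1.03994698e-01  4.52288694e-01]
 [-9.99784559e-01  5.66847082e-05 -2.07565093e-02  4.33432489e-02]
 [ 2.06380183e-02 -1.04018278e-01 -9.94361237e-01  1.31766945e+00]
 [ 0.00000000e+00  0.00000000e+00  0.00000000e+00  1.00000000e+00]]
side 484.8615203945286 318.5090924492472 197.04856252175034 [[ 0.9214379  -0.18083336  0.34387714  0.14489893]
 [-0.38837275 -0.40387124  0.82828415 -1.05417042]
 [-0.01089932 -0.89676492 -0.44237302  0.66865179]
 [ 0.          0.          0.          1.        ]]
[[ 9.99999938e-01  1.91664736e-05  3.52336729e-04 -1.40892831e-04]
 [-1.19993893e-04  9.57485777e-01  2.88480454e-01 -7.37126955e-02]
 [-3.31828253e-04 -2.88480478e-01  9.57485720e-01 -1.41635458e-01]
 [ 0.00000000e+00  0.00000000e+00  0.00000000e+00  1.00000000e+00]] 288.18630903933774
```

View pics/top0.png

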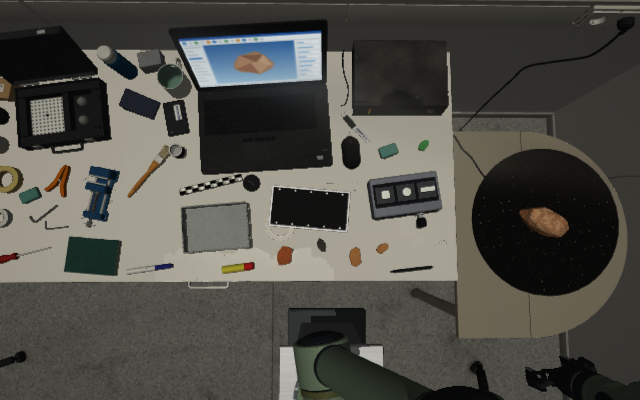

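View pics/side0.png

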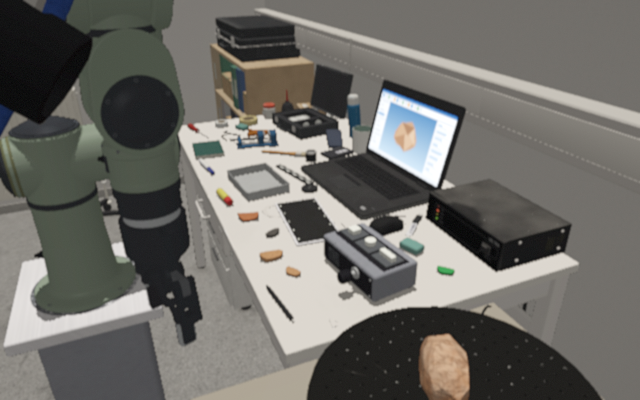

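```bash
cat > h.py <<'E'
from cell import *
import numpy as np, cv2
from scipy.spatial.transform import Rotation as R
def px2w(f,uv,z):
    T=np.array(f['cam_to_world']); d=T[:3,:3]@np.array([(uv[0]-f['cx'])/f['fx'],(uv[1]-f['cy'])/f['fy'],1.])
    o=T[:3,3]; return o+d*(z-o[2])/d[2]
def w2px(f,p):
    T=np.linalg.inv(np.array(f['cam_to_world'])); c=T[:3,:3]@np.array(p)+T[:3,3]
    return np.array([c[0]/c[2]*f['fx']+f['cx'],c[1]/c[2]*f['fy']+f['cy']])
def down(yaw):  # tool x (jaw axis) at world angle yaw; tool z down
    x=np.array([np.cos(yaw),np.sin(yaw),0]);z=np.array([0,0,-1.]);y=np.cross(z,x)
    return R.from_matrix(np.c_[x,y,z]).as_rotvec()
def wristframe():
    s=get_state();f=grab_frame('wrist')
    T=np.eye(4);T[:3,:3]=R.from_rotvec(s['eef_rot']).as_matrix();T[:3,3]=s['position']
    f['cam_to_world']=T@np.array(f['T_tool_cam']);return f
def save(f,n): cv2.imwrite(f'pics/{n}.png',np.ascontiguousarray(f['img'][:,:,::-1]))
def maskrect(f,mask,z):
    """min-area rect of mask projected to plane z: centre, dims, angle of the short axis"""
    ys,xs=np.nonzero(mask); P=np.array([px2w(f,(x,y),z)[:2] for x,y in zip(xs,ys)])
    (c,(w,h),a)=cv2.minAreaRect((P*1000).astype(np.float32)); a=np.radians(a)
    if w>h: a+=np.pi/2; w,h=h,w
    return np.array(c)/1000,(round(w),round(h)),a
E
python3 - <<'E'
from h import *
print(get_state()['clock'])
for c in ['top','side']:
    f=grab_frame(c)
    for n,z in [('sherd_large',.016),('sherd_medium',.014),('sherd_small',.012),('flint',.014),('scan_bed',.006),('tray',.028),('console',.07),('mouse',.03),('pen',.01),('glue_stick',.02),('lens_cap',.01),('putty',.023)]:
        for d in silhouettes(c,n):
            if d['score']<.15: continue
            r=maskrect(f,d['mask'],z)
            print(c,n,round(d['score'],2),np.round(d['centre']),np.round(r[0],3),r[1],round(np.degrees(r[2]),0),f['img'][d['mask']].mean(0).round())
    for n in ['knob_grip','square_key_top','round_key_top','bar_key_top','console','tray','scan_bed']:
        z={'knob_grip':.046,'console':0,'tray':0,'scan_bed':0}.get(n,.089)
        for d in tip_of(c,n):
            if d['score']>.15: print(c,n,round(d['score'],2),np.round(d['centre']),px2w(f,d['centre'],z).round(3))
E
```

```text
0.15
top sherd_large 0.54 [286. 256.] [0.426 0.145] (42, 53) 83.0 [121.  62.  32.]
top sherd_medium 0.72 [325. 244.] [0.459 0.03 ] (25, 37) 90.0 [53. 50. 44.]
top sherd_small 0.59 [354. 260.] [ 0.421 -0.074] (34, 56) 89.0 [132.  90.  53.]
top sherd_small 0.54 [383. 247.] [ 0.45  -0.159] (22, 31) 44.0 [130.  86.  48.]
top sherd_small 0.5 [426. 142.] [ 0.777 -0.299] (20, 35) 45.0 [ 57. 107.  59.]
top sherd_small 0.26 [351. 153.] [ 0.752 -0.064] (58, 102) 94.0 [23. 22. 21.]
top flint 0.39 [322. 244.] [0.458 0.031] (28, 35) 135.0 [61. 58. 51.]
top scan_bed 0.95 [310. 205.] [0.574 0.067] (132, 250) 175.0 [42. 41. 39.]
top scan_bed 0.74 [252. 184.] [0.654 0.251] (50, 51) 91.0 [27. 27. 25.]
top tray 0.73 [215. 228.] [0.514 0.355] (144, 205) 5.0 [107. 108. 102.]
top tray 0.59 [381. 246.] [ 0.45  -0.158] (17, 33) 44.0 [133.  88.  48.]
top tray 0.4 [287. 256.] [0.427 0.142] (40, 54) 78.0 [120.  62.  31.]
top tray 0.29 [406. 192.] [ 0.624 -0.235] (27, 28) 153.0 [155. 157. 144.]
top console 0.58 [408. 200.] [ 0.589 -0.223] (165, 216) 7.0 [62. 63. 65.]
top mouse 0.94 [349. 152.] [ 0.749 -0.063] (
[... 2522 characters left out ...]
]
side putty 0.53 [411. 245.] [ 0.752 -0.193] (52, 65) 22.0 [105. 135. 125.]
side putty 0.53 [356. 231.] [ 0.657 -0.065] (34, 53) 154.0 [174. 173. 166.]
side knob_grip 0.48 [344. 279.] [ 0.524 -0.278  0.046]
side square_key_top 0.44 [355. 228.] [ 0.61  -0.158  0.089]
side round_key_top 0.62 [353. 227.] [ 0.608 -0.153  0.089]
side round_key_top 0.59 [370. 237.] [ 0.623 -0.208  0.089]
side bar_key_top 0.49 [386. 250.] [ 0.629 -0.275  0.089]
side console 0.72 [370. 272.] [ 0.62  -0.222  0.   ]
side tray 0.84 [253. 186.] [0.501 0.363 0.   ]
side tray 0.56 [294. 274.] [ 0.452 -0.155  0.   ]
side scan_bed 0.21 [366. 271.] [ 0.614 -0.214  0.   ]
side scan_bed 0.16 [282. 304.] [ 0.391 -0.25   0.   ]
```

The top view shows the console on the right (keys left to right at 384, 406 and 430). The bed is at (310,207) and the tray at (216,228). Candidate finds are at (286,256), (322,244), (354,260) and (383,247). I'll look closer with the wrist camera.

Run:
```python
from h import *
T=get_state()['clock']
for i,(x,y) in enumerate([(.42,.10),(.42,-.10)]):
    movep([x-.0,y,.26],down(np.pi/2)); f=wristframe(); save(f,f'w{i}')
    for n,z in [('sherd_large',.008),('sherd_medium',.007),('sherd_small',.006),('flint',.007)]:
        for d in silhouettes('wrist',n):
            if d['score']<.15: continue
            r=maskrect(f,d['mask'],z)
            print(i,n,round(d['score'],2),np.round(d['centre']),np.round(r[0],3),r[1],round(np.degrees(r[2]),0),f['img'][d['mask']].mean(0).round())
f=grab_frame('top');save(f,'t1')
print(T,get_state()['clock'])
```

```text
0 sherd_large 0.62 [349. 169.] [0.426 0.147] (44, 59) 83.0 [175. 113.  75.]
0 sherd_small 0.87 [134. 190.] [ 0.45 -0.16] (24, 43) 41.0 [176. 135.  97.]
0 sherd_small 0.82 [188. 169.] [ 0.423 -0.074] (38, 59) 97.0 [181. 139.  99.]
0 sherd_small 0.4 [267. 195.] [0.458 0.031] (28, 39) 132.0 [72. 66. 61.]
0 flint 0.59 [269. 192.] [0.459 0.031] (28, 41) 88.0 [78. 72. 66.]
1 sherd_large 0.57 [493. 169.] [0.426 0.145] (46, 59) 83.0 [170. 108.  70.]
1 sherd_medium 0.38 [490. 172.] [0.426 0.145] (47, 59) 83.0 [170. 109.  72.]
1 sherd_small 0.8 [273. 190.] [ 0.449 -0.16 ] (26, 39) 43.0 [107.  81.  61.]
1 sherd_small 0.61 [332. 172.] [ 0.423 -0.074] (33, 59) 92.0 [156. 118.  83.]
1 flint 0.6 [406. 195.] [0.459 0.031] (27, 45) 136.0 [103.  95.  88.]
1 flint 0.18 [270. 323.] [ 0.669 -0.175] (32, 39) 95.0 [191. 187. 179.]
2.15 5.9417
```

View pics/w0.png

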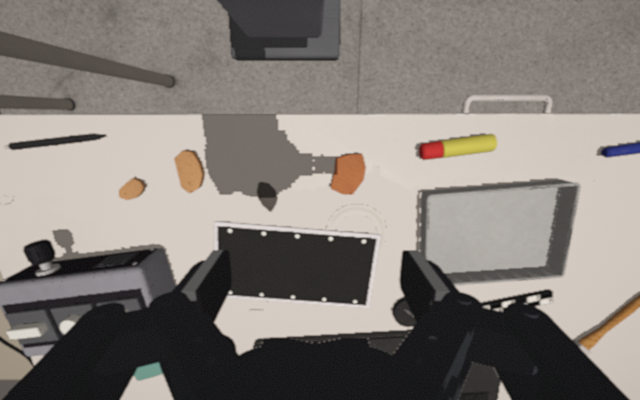

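View pics/w1.png

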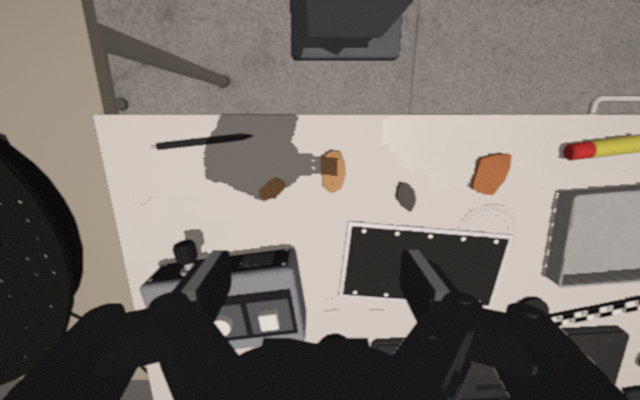

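Two pieces share the lighter orange: (0.423,-0.074), about 35x59, is the bigger look-alike, and (0.45,-0.16), 26x41, is sherd_small. The reddish 46x60 piece at (0.426,0.146) is the large sherd, and the dark one at (0.459,0.031) is the flint. There is no medium sherd. I'll start with the small one.

```bash
cat >> h.py <<'E'
H={'sherd_large':.016,'sherd_small':.012,'flint':.014}
DIM={'sherd_large':(47,61),'sherd_small':(26,41),'flint':(27,44)}
BED=np.array([.574,.067]); BYAW=np.radians(-5)
def bed(dx,dy): c,s=np.cos(BYAW),np.sin(BYAW); return BED+np.array([c*dx-s*dy,s*dx+c*dy])
def besty(p,yaw):
    q=np.array(get_state()['q']);best=None
    for y in (yaw,yaw+np.pi):
        a=ik(list(p),down(y))
        if a is None: continue
        c=abs(np.array(a)-q).max()+ (5 if abs(a[5])>2.9 else 0)
        if best is None or c<best[0]: best=(c,y)
    return best[1]
def measure(n,guess,base,cam='wrist',tol=.05):
    f=wristframe() if cam=='wrist' else grab_frame(cam); out=[]
    for d in silhouettes(cam,n):
        if d['score']<.12: continue
        r=maskrect(f,d['mask'],base+H[n]*.6)
        if np.linalg.norm(r[0]-guess)>tol: continue
        e=abs(r[1][0]-DIM[n][0])+abs(r[1][1]-DIM[n][1])
        out.append((e,d['score'],r,f['img'][d['mask']].mean(0).round()))
    out.sort(key=lambda t:t[0]); return f,out
def retract(w): return .076-np.sqrt(.076**2-(w/2)**2)
def pick(n,xy,yaw,base,hover=.13,look=True,yawtrust=False,N=35):
    y=besty([*xy,hover],yaw); movep([*xy,hover],down(y))
    if look:
        f,o=measure(n,xy,base); save(f,f'pk_{n}_{int(get_state()["clock"])}')
        print('look',[(t[1].__round__(2),t[2]) for t in o][:3])
        if o and o[0][0]<18:
            r=o[0][2]; xy=r[0]
            if not yawtrust: yaw=r[2]
        y=besty([*xy,hover],yaw)
    movep([*xy,.07+base],down(y))
    z=base+.003-retract(DIM[n][0]/1000)
    hit=move_l([*xy,z],.08,until_force=15); print('hit',hit)
    grab(N); sleep(.2); s=get_state(); print('gap',s['finger_gap'],s['position'])
    move_l([*s['position'][:2],s['position'][2]+.04],.1); s=get_state(); print('lift gap',s['finger_gap'],'t',s['clock'])
    return s
def place(n,xy,yaw,base,zhigh=.13):
    p=get_state()['position']
    move_l([*p[:2],zhigh],.2)
    y=besty([*xy,zhigh],yaw); movep([*xy,zhigh],down(y)); print('gap before place',get_state()['finger_gap'])
    move_l([*xy,base+.03],.15)
    z=base+.0045-retract(DIM[n][0]/1000); print('hit',move_l([*xy,z],.05,until_force=8), get_state()['position'][2])
    let_go(); sleep(.2); move_l([*xy,zhigh],.2); print('t',get_state()['clock'])
E
python3 - <<'E'
from h import *
n='sherd_small'
s=pick(n,np.array([.45,-.16]),np.radians(43),0)
if s['finger_gap']>.1:
    place(n,bed(0,-.08),BYAW,.006)
f=grab_frame('top');save(f,'t2')
E
```

```text
look [(0.72, (array([ 0.44905167, -0.15983528]), (23, 40), np.float64(0.6431763730185379)))]
hit False
gap 0.2574983937581904 [ 0.44909352 -0.15993541  0.0021507 ]
lift gap 0.25458707204969755 t 9.4667
gap before place 0.2557278170758818
hit False 0.009093759090923297
t 14.1083
```

Run:
```python
from h import *
f=grab_frame('top')
for n,g in [('sherd_small',bed(0,-.08)),('flint',[.459,.031]),('sherd_large',[.426,.146])]:
    _,o=measure(n,np.array(g),0,'top',.08); print(n,g,[(round(t[1],2),t[2]) for t in o][:3])
n='flint'
s=pick(n,np.array([.459,.031]),np.radians(135),0)
if s['finger_gap']>.1:
    place(n,bed(0,-.01),BYAW,.006)
f=grab_frame('top');save(f,'t3')
```

```text
sherd_small [ 0.56702754 -0.01269558] []
flint [0.459, 0.031] []
sherd_large [0.426, 0.146] [(0.72, (array([0.42640314, 0.14166548]), (43, 52), np.float64(1.5685829736129318)))]
look [(0.62, (array([0.45837628, 0.0296549 ]), (27, 41), np.float64(2.3425544448792315)))]
hit False
gap 0.3064216299714841 [0.45852421 0.0297112  0.00216459]
lift gap 0.3040929998803816 t 18.0333
gap before place 0.30276293592050085
hit True 0.008182844412189822
t 22.2167
```

View pics/t3.png

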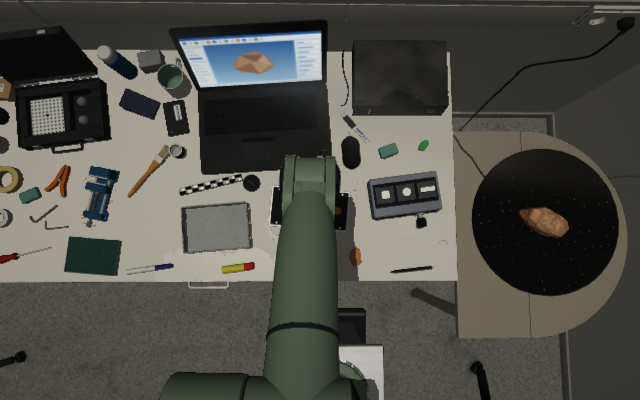

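The arm hides most of the bed, but the small sherd shows on its right end near (339,211). The large sherd is next.

Run:
```python
from h import *
n='sherd_large'
s=pick(n,np.array([.426,.146]),np.radians(83),0)
if s['finger_gap']>.1:
    place(n,bed(0,.075),BYAW,.006)
movep([.42,-.2,.27],down(np.pi/2))
f=grab_frame('top');save(f,'t4')
for n,g in [('sherd_small',bed(0,-.08)),('flint',bed(0,-.01)),('sherd_large',bed(0,.075))]:
    _,o=measure(n,np.array(g),.006,'top',.08); print(n,g,[(round(t[1],2),t[2]) for t in o][:3])
for c,n in [('top',k) for k in ('square_key_top','round_key_top','bar_key_top','knob_grip')]+[('wrist',k) for k in ('square_key_top','round_key_top','bar_key_top','knob_grip')]:
    f=wristframe() if c=='wrist' else grab_frame('top')
    for d in tip_of(c,n):
        if d['score']>.3: print(c,n,round(d['score'],2),np.round(d['centre']),px2w(f,d['centre'],.046 if n=='knob_grip' else .089).round(4))
save(f,'w4')
```

```text
look [(0.81, (array([0.42634659, 0.14647382]), (43, 59), np.float64(1.4256528489630875)))]
hit False
gap 0.5019087322288247 [ 4.26591987e-01  1.46360845e-01 -1.77719737e-04]
lift gap 0.5039506386582472 t 26.1917
gap before place 0.505164707933606
hit True 0.005883314553031323
t 30.9667
sherd_small [ 0.56702754 -0.01269558] [(0.67, (array([ 0.56604224, -0.01407346]), (22, 38), np.float64(3.141003695514722)))]
flint [0.57312844 0.05703805] [(0.53, (array([0.57225146, 0.05645034]), (22, 35), np.float64(2.3547544524119117)))]
sherd_large [0.58053668 0.1417146 ] [(0.57, (array([0.57844861, 0.14233563]), (35, 50), np.float64(5.8626958111620495e-05)))]
top square_key_top 0.62 [385. 192.] [ 0.6143 -0.1607  0.089 ]
top square_key_top 0.43 [312. 206.] [0.5722 0.0569 0.089 ]
top bar_key_top 0.59 [428. 187.] [ 0.6288 -0.2899  0.089 ]
top knob_grip 0.67 [421. 220.] [ 0.5339 -0.276   0.046 ]
wrist round_key_top 0.83 [296. 324.] [ 0.6169 -0.2262  0.089 ]
wrist bar_key_top 0.89 [252. 330.] [ 0.6261 -0.2858  0.089 ]
wrist knob_grip 0.59 [260. 251.] [ 0.5308 -0.2774  0.046 ]
wrist knob_grip 0.54 [346. 319.] [ 0.6431 -0.1526  0.046 ]
```

View pics/t4.png

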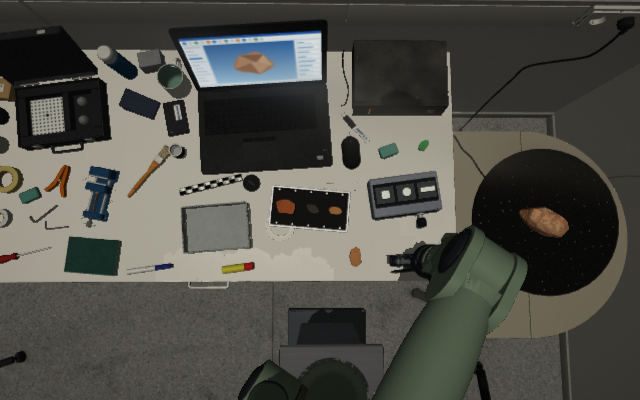

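View pics/w4.png

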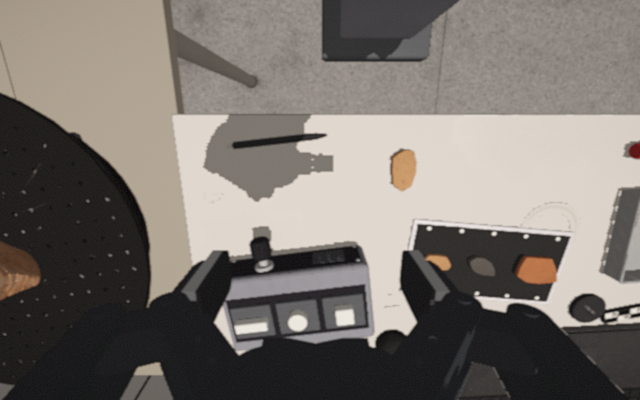

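All three finds lie on the bed at (286,206), (313,208) and (335,211). From +y to -y the keys are square, round, bar. Next I'll refine the knob position and pull it.

```bash
cat >> h.py <<'E'
CY=np.radians(6.2); CX=np.array([np.cos(CY),np.sin(CY)]); CV=np.array([-np.sin(CY),np.cos(CY)])
E
python3 - <<'E'
from h import *
movep([.51,-.25,.22],down(CY+np.pi/2))
for k in range(2):
  for n in ('square_key_top','round_key_top','bar_key_top','knob_grip'):
    f=wristframe()
    for d in tip_of('wrist',n):
        if d['score']>.3: print(n,round(d['score'],2),np.round(d['centre']),px2w(f,d['centre'],.046 if n=='knob_grip' else .089).round(4))
save(f,'w5');print(get_state()['clock'])
for n in ['square_key','round_key','bar_key','knob']:
    for d in silhouettes('wrist',n)[:1]: 
        r=maskrect(f,d['mask'],.06 if n=='knob' else .089);print(n,d['score'],r[0].round(4),r[1],np.degrees(r[2]))
E
```

```text
square_key_top 0.69 [389. 284.] [ 0.6024 -0.1595  0.089 ]
round_key_top 0.74 [328. 288.] [ 0.6153 -0.2244  0.089 ]
bar_key_top 0.77 [272. 287.] [ 0.6223 -0.2849  0.089 ]
knob_grip 0.9 [294. 193.] [ 0.5256 -0.2729  0.046 ]
knob_grip 0.55 [598. 256.] [0.5651 0.1026 0.046 ]
square_key_top 0.74 [390. 286.] [ 0.6072 -0.1578  0.089 ]
round_key_top 0.91 [326. 286.] [ 0.6138 -0.2264  0.089 ]
bar_key_top 0.77 [272. 293.] [ 0.6284 -0.2843  0.089 ]
knob_grip 0.9 [292. 195.] [ 0.5274 -0.2739  0.046 ]
knob_grip 0.37 [416. 343.] [ 0.7158 -0.0918  0.046 ]
35.4917
square_key 0.82 [ 0.6032 -0.1628] (26, 30) 96.22468280792236
round_key 0.97 [ 0.6118 -0.2247] (24, 28) 96.31522369384766
bar_key 0.77 [ 0.6195 -0.286 ] (20, 46) 8.359187126159668
knob 0.63 [ 0.5266 -0.275 ] (27, 39) 95.51642751693726
```

View pics/w5.png

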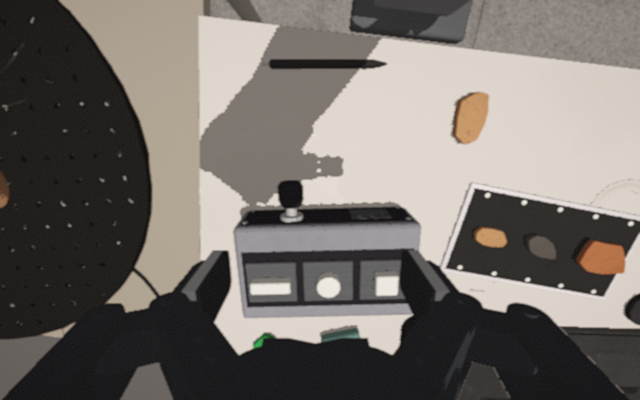

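The knob is at about (0.528,-0.275), pixel (292,194). The keys fit a row centred on (0.614,-0.224).

Run:
```python
from h import *
K=np.array([.528,-.2745]); y=CY+np.pi/2
movep([*K,.13],down(y)); print(move_l([*K,.028],.08,until_force=12))
f=wristframe();save(f,'w6')
grab(60); sleep(.2); s=get_state(); print('gap',s['finger_gap'],s['position'],s['contact_force'])
P=np.array(s['position'])
for d in (.004,.008,.012,.016,.018):
    h=move_l([*(P[:2]-CX*d),P[2]],.02,until_force=30); s=get_state(); print(d,h,np.round((np.array(s['position'])[:2]-P[:2])@CX,4),s['contact_force'].round(1) if hasattr(s['contact_force'],'round') else s['contact_force'],s['finger_gap'])
f=wristframe();save(f,'w7')
for d in tip_of('wrist','knob_grip'): print(d['score'],px2w(f,d['centre'],.046))
```

```text
False
gap 0.3081443112949969 [ 0.52820525 -0.2763436   0.02862555] [-1.72806051 -5.00814051  2.74637727]
0.004 False -0.002 [ 5.4 -0.2 -3.4] 0.3083856624394503
0.008 False -0.0078 [ 0.5 -2.2 -0.9] 0.30668104002333674
0.012 False -0.0144 [-5.1 -3.2  3.6] 0.3120761978566238
0.016 False -0.016 [ 1.6 -4.5 -0.8] 0.31317284504578036
0.018 False -0.016 [ 6.8 -3.  -4.9] 0.30960563021296417
0.59 [ 0.51119509 -0.27629489  0.046     ]
```

View pics/w7.png

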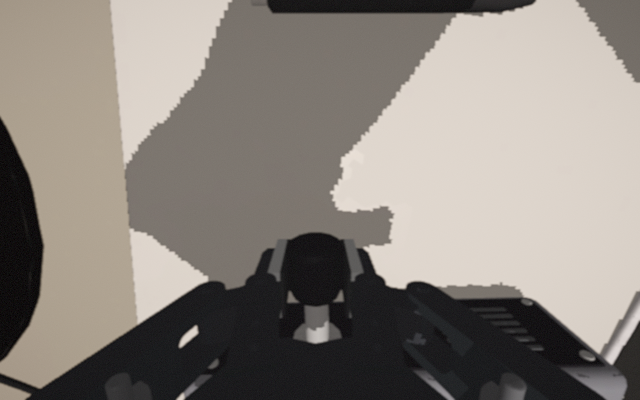

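The knob moved exactly 16 mm, snapped over and met its hard end. I'll release it, check the bed, then press the keys.

Run:
```python
from h import *
let_go(); sleep(.2); p=get_state()['position']; move_l([*p[:2],.15],.15)
y=CY+np.pi/2
movep([.51,-.25,.22],down(y)); f=wristframe(); save(f,'w8')
for n in ('knob_grip','square_key_top','round_key_top','bar_key_top'):
    for d in tip_of('wrist',n)[:1]: print(n,d['score'],px2w(f,d['centre'],.046 if n=='knob_grip' else .089))
grab(40); print(get_state()['clock'],get_state()['finger_gap'])
```

```text
knob_grip 0.65 [ 0.51191539 -0.2727786   0.046     ]
square_key_top 0.85 [ 0.6042856  -0.15822712  0.089     ]
round_key_top 0.9 [ 0.61399722 -0.2236748   0.089     ]
bar_key_top 0.74 [ 0.62293654 -0.28428206  0.089     ]
43.3667 -0.00280509303523277
```

View pics/w8.png

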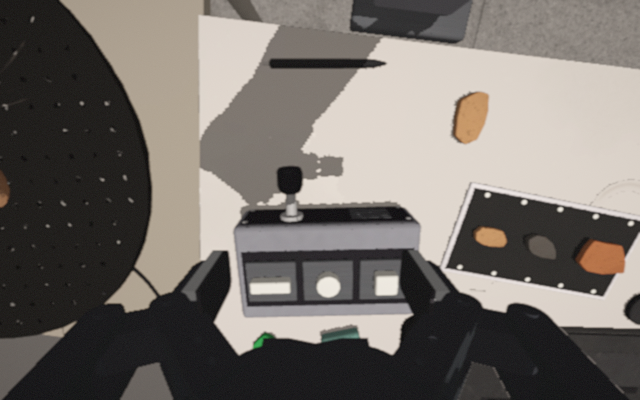

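The knob stays out (now at pixel (289,180), with the shaft showing) and all three finds are on the bed. Now the keys.

Run:
```python
from h import *
y=CY+np.pi/2
for n,k in [('square',(.6055,-.1600)),('round',(.614,-.2240)),('bar',(.6225,-.2865))]:
    movep([*k,.13],down(y)); move_l([*k,.100],.1)
    c=move_l([*k,.080],.02,until_force=1.5); z0=get_state()['position'][2]
    f0=np.array(get_state()['contact_force'])[2]
    h=move_l([*k,.076],.015,until_force=14); sleep(.3); s=get_state()
    print(n,c,round(z0,4),h,s['position'].round(4),'dF',s['contact_force'].round(1))
    save(grab_frame('side'),'key_'+n)
    move_l([*k,.13],.15)
print(get_state()['clock'])
```

```text
square True 0.0859 True [ 0.6054 -0.1599  0.0827] dF [-2.   0.9  5.9]
round True 0.0856 True [ 0.614  -0.224   0.0828] dF [-1.6  0.3  6.1]
bar True 0.0856 True [ 0.6225 -0.2865  0.0827] dF [-1.4 -0.1  6.4]
51.875
```

All keys bottomed out at z≈0.083, matching 89−6 mm, with about 6 N held. Next I'll check the finds and push the knob home with the shut fingers.

Run:
```python
from h import *
y=CY+np.pi/2
movep([.45,-.28,.2],down(y)); f=wristframe(); save(f,'w9')
for n,g in [('sherd_small',bed(0,-.08)),('flint',bed(0,-.01)),('sherd_large',bed(0,.075))]:
    _,o=measure(n,np.array(g),.006,'top',.08); print(n,g,[(round(t[1],2),t[2]) for t in o][:1])
for d in tip_of('wrist','knob_grip')[:2]: print(d['score'],px2w(f,d['centre'],.046))
print(get_state()['contact_force'],get_state()['clock'])
save(grab_frame('top'),'t9')
```

```text
sherd_small [ 0.56702754 -0.01269558] []
flint [0.57312844 0.05703805] []
sherd_large [0.58053668 0.1417146 ] [(0.7, (array([0.57845795, 0.14236899]), (41, 56), np.float64(0.00010749352185411441)))]
0.85 [ 0.51237613 -0.27323843  0.046     ]
0.32 [ 0.53996076 -0.04748612  0.046     ]
[ 0.44198832  0.10370911 -0.69669002] 53.05
```

View pics/t9.png

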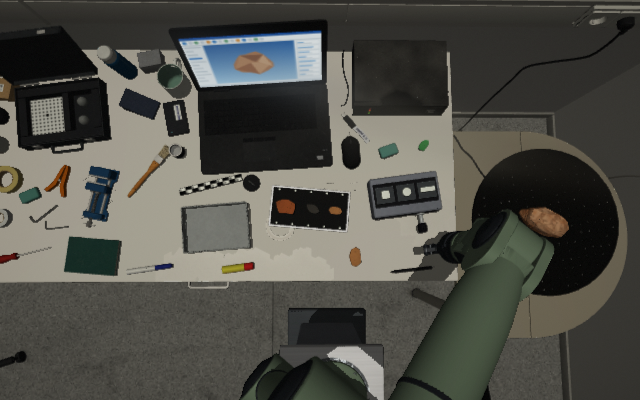

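View pics/w9.png

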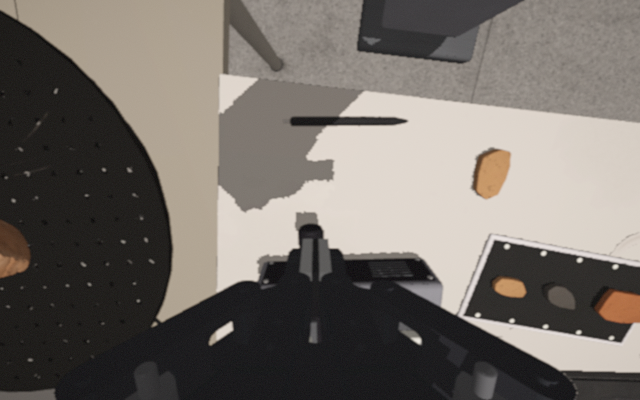

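All three finds are still on the bed and the knob is still out at (0.512,-0.273), so I can push it home.

Run:
```python
from h import *
y=CY+np.pi/2
K=np.array([.512,-.2745]); S=K-CX*.055
movep([*S,.12],down(y)); move_l([*S,.041],.1)
E=K+CX*.012
h=move_l([*E,.041],.03,until_force=4); s=get_state(); p0=np.array(s['position'])[:2]; print('contact',h,(p0-K)@CX)
h=move_l([*E,.041],.02,until_force=28); sleep(.3); s=get_state(); p=np.array(s['position'])[:2]; print('end',h,(p-K)@CX,(p-p0)@CX,s['contact_force'])
move_l([*S,.041],.08); move_l([*S,.15],.15)
movep([.45,-.28,.22],down(y)); f=wristframe(); save(f,'w10')
for d in tip_of('wrist','knob_grip')[:2]: print(d['score'],px2w(f,d['centre'],.046))
let_go(); f=grab_frame('top');save(f,'t10');print(get_state()['clock'])
```

```text
contact True -0.02621970423854081
end True -0.011214612010380452 0.015005092228160355 [-0.16034574  0.01698767  0.4663238 ]
0.53 [ 0.6364956  -0.14109736  0.046     ]
59.9417
```

View pics/w10.png

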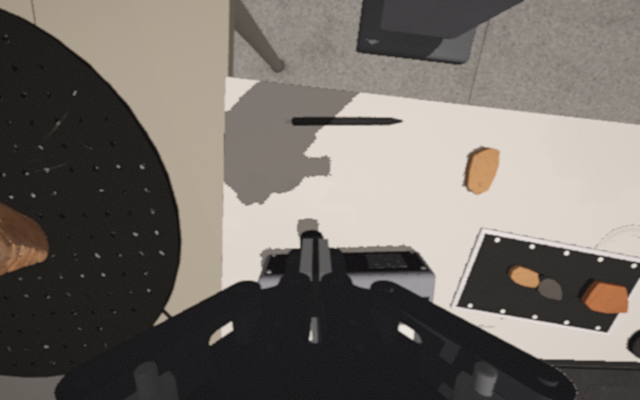

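View pics/t10.png

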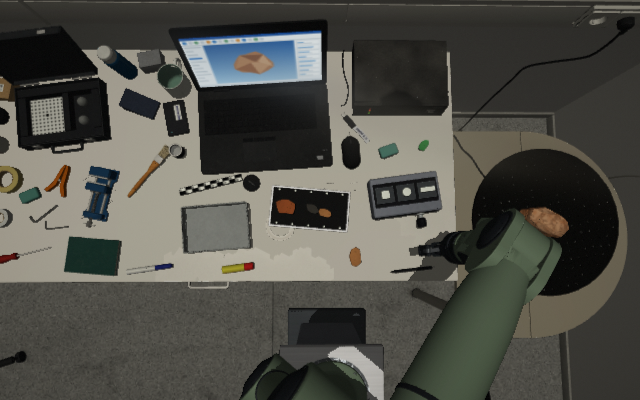

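The small sherd has been knocked towards the flint (now at (325,212)) but is still on the bed. The knob looks home. I'll confirm from the same pose as before the pull.

Run:
```python
from h import *
movep([.51,-.25,.22],down(CY+np.pi/2)); f=wristframe(); save(f,'w11')
a=cv2.imread('pics/w5.png');b=cv2.imread('pics/w8.png');c=cv2.imread('pics/w11.png')
cv2.imwrite('pics/cmp.png',cv2.resize(np.hstack([i[150:240,250:340] for i in (a,b,c)]),None,fx=2.8,fy=2.8))
cut=f['img'][180:320,420:640]; cv2.imwrite('pics/bedw.png',cv2.resize(cut[:,:,::-1],None,fx=3,fy=3))
for n,g in [('sherd_small',bed(0,-.045)),('flint',bed(0,-.01)),('sherd_large',bed(0,.075))]:
    for cam in('wrist','top'):
        _,o=measure(n,np.array(g),.006,cam,.08); print(n,cam,g,[(round(t[1],2),t[2]) for t in o][:3])
```

```text
sherd_small wrist [0.57007799 0.02217124] [(0.97, (array([0.55861151, 0.01892972]), (24, 46), np.float64(2.8003351915070396)))]
sherd_small top [0.57007799 0.02217124] [(0.52, (array([0.55819305, 0.01574813]), (19, 28), np.float64(3.140903560657735)))]
flint wrist [0.57312844 0.05703805] [(0.86, (array([0.57198633, 0.05952436]), (26, 47), np.float64(2.742067756859141))), (0.25, (array([0.56860797, 0.05651038]), (126, 245), np.float64(3.055542057185752)))]
flint top [0.57312844 0.05703805] []
sherd_large wrist [0.58053668 0.1417146 ] [(0.83, (array([0.57794922, 0.14486154]), (45, 70), np.float64(3.0725589907610864)))]
sherd_large top [0.58053668 0.1417146 ] [(0.8, (array([0.57845813, 0.14080042]), (41, 53), np.float64(0.00010884087753244212)))]
```

View pics/cmp.png

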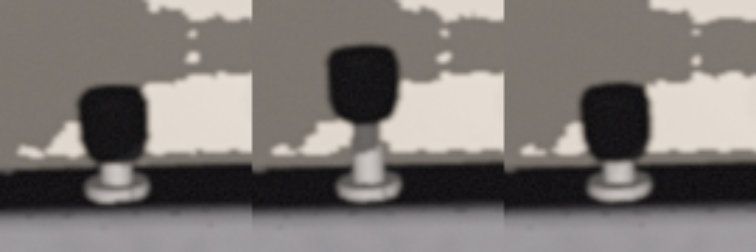

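View pics/bedw.png

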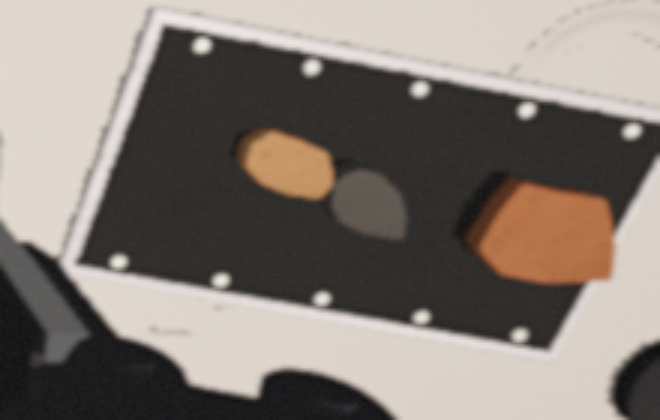

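From left to right the crops show the knob before the pull, pulled out, and now, and now matches before. The small sherd touches the flint end to end, and the large sherd stands clear. I'll move them to the tray, large first.

```bash
cat >> h.py <<'E'
TR=np.array([.514,.356]); TYAW=np.radians(5)
def tray(dx,dy): c,s=np.cos(TYAW),np.sin(TYAW); return TR+np.array([c*dx-s*dy,s*dx+c*dy])
E
python3 - <<'E'
from h import *
n='sherd_large'
s=pick(n,np.array([.579,.142]),BYAW,.006,yawtrust=True)
if s['finger_gap']>.3:
    place(n,tray(-.03,0),TYAW+np.pi/2,.002)
f=wristframe();save(f,'w12')
E
```

```text
look [(0.89, (array([0.57952844, 0.14387169]), (44, 61), np.float64(3.046767607184214)))]
hit False
gap 0.5050209705790303 [0.57963812 0.14393239 0.00592452]
lift gap 0.49943100369711635 t 65.1667
gap before place 0.5020749364831433
hit True 0.0021667745458520196
t 69.8583
```

View pics/w12.png

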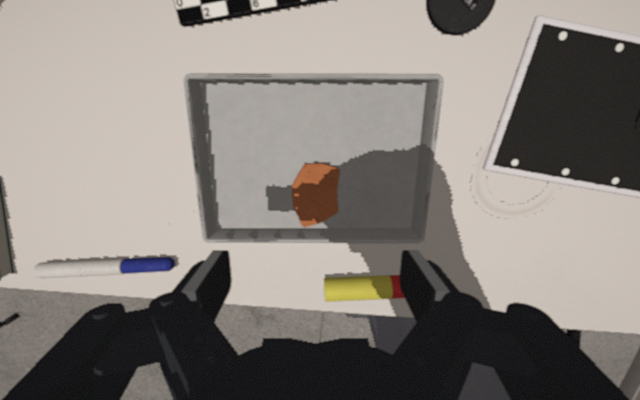

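The large sherd is in the tray at (316,193). The small sherd is next, then the flint.

```bash
python3 - <<'E'
from h import *
n='sherd_small'
s=pick(n,np.array([.5586,.018]),2.80,.006)
if s['finger_gap']>.15:
    place(n,tray(.038,.04),TYAW+np.pi/2,.002)
f=wristframe();save(f,'w13')
E
ls pics | grep pk_
```

```text
look [(0.72, (array([0.55879785, 0.01948088]), (23, 42), np.float64(2.8135093167874436)))]
hit False
gap 0.2604346259695672 [0.55892578 0.01952556 0.00815829]
lift gap 0.2554649652858937 t 73.975
gap before place 0.2566689057128806
hit True 0.004408431453142184
t 78.9333
pk_flint_15.png
pk_sherd_large_23.png
pk_sherd_large_62.png
pk_sherd_small_6.png
pk_sherd_small_71.png
```

View pics/w13.png

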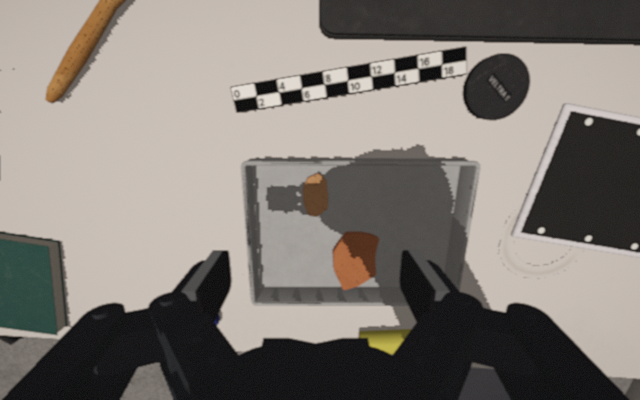

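Both the small and large sherds are in the tray. The flint is next.

Run:
```python
from h import *
n='flint'
s=pick(n,np.array([.572,.0585]),2.74,.006)
if s['finger_gap']>.15:
    place(n,tray(.036,-.04),TYAW+np.pi/2,.002)
f=wristframe();save(f,'w14')
movep([.35,-.2,.3],down(np.pi/2)); save(grab_frame('top'),'t14'); save(grab_frame('side'),'s14'); f=wristframe();save(f,'w15')
```

```text
look [(0.9, (array([0.57093762, 0.05863721]), (26, 44), np.float64(2.728446619989768)))]
hit False
gap 0.29084830703191566 [0.57122221 0.0586022  0.00812081]
lift gap 0.2892576238615151 t 83.1083
gap before place 0.28404726235778904
hit True 0.0043910555586463874
t 87.9917
```

View pics/w14.png

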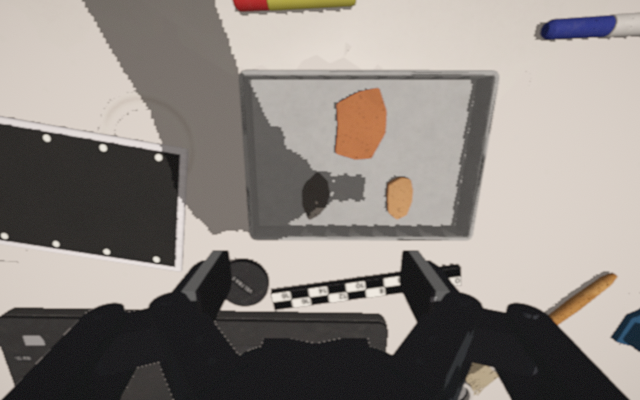

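View pics/t14.png

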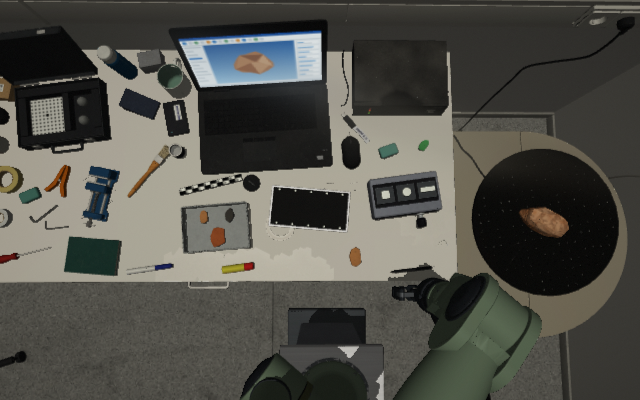

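View pics/s14.png

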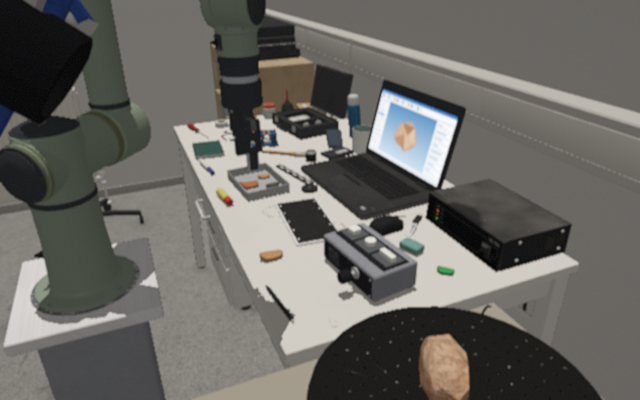

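All three finds are flat in the tray (top view: (204,216), (229,215), (218,237)), the bed is empty, the knob is home and the other things haven't moved. I'm handing in.

Run:
```python
from h import *
s=get_state();print(s['clock'],s['contact_force'],s['finger_gap']);print(sign_off())
```

```text
90.2833 [-0.11711488  0.62309801  0.67683863] 1.0043697844767154
the job is handed in; nothing more can be done
None
```

I did the job in the order asked and handed it in at 90 s of the 210 s allowed. Three finds were present: the large sherd, the small sherd and the flint. There was no medium sherd, and I left the larger light-orange look-alike (about 35 x 59 mm) where it lay.

- **Bed:** all three finds went onto the scan bed and stayed there until the knob was home. The small sherd was knocked against the flint while I pushed the knob, but both stayed on the bed.
- **Knob out:** it moved 16 mm, snapped over and met its hard end.
- **Keys:** I pressed square, round, then bar. Each stopped at about 83 mm, as expected for a full 6 mm press, with about 6 N held on it.
- **Knob home:** I measured 15 mm of push after first contact. From the same camera pose, the knob matched its starting position to within a pixel.
- **Tray:** the last top and wrist views show all three finds flat in the tray, the bed empty and the other things in place.

The detectors missed or mislabelled pieces in some top views. For those I relied on the wrist camera and on looking at the pictures, and no check was left in disagreement.

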